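# Clamp down the nut display stand with its missing U-bolt

## Robot

A 6-joint arm with a two-finger parallel gripper is mounted at the origin on the work surface. World frame = base frame: x ahead of the robot, y to its left, z up, the work surface at z = 0. Lengths are in m, angles in rad, forces in N, time in s.
With the tool pointing down it reaches from about 0.35 to 0.85 m from the base axis. Payload 8.1 kg.
Tool frame: the origin (TCP) lies between the finger pads; the fingertips stand 11 mm ahead of it and the grasp point (between the pads) lies 8 mm behind it (robot.tips_ahead is the distance from the TCP to the fingertips, in m); z points along the fingers, y is the line along which they close (so a half turn about z gives the same grasp; the last joint's range is limited). The gripper opens to 93 mm and grips with 3 to 60 N. Pads are 15 mm wide; open, the fingers measure 128 mm over their backs; the gripper's body (75 mm by 188 mm) begins 65 mm behind the grasp point.
Start: joints at [1.117, 0.13, 1.488, -0, 1.523, -0.085], TCP at [0.216, 0.56, 0.197] pointing down, gripper open.
Joint ranges: [-2.96, 2.96], [-0.89, 2.26], [0.02, 2.5], [-1.34, 4.48], [0, 2.73], [-2.66, 2.66]. Speed limits (rad/s): [2.39, 2.39, 2.79, 3.14, 3.14, 3.14].

## Interface

Orientations are given as a rotation vector (axis times angle).
In Python, from plant import robot gives the robot as it stands. The module is installed in compiled form; this text tells all that it offers.
- The arm moves only by the tool move_arm, never from a script. Its argument "deltas" is one flat list of numbers, 7 for each row, row after row: the shift along the tool's x, y, z in m, then the turn, a rotation vector about the tool's x, y, z in rad, then the opening, from 0 (shut) to 1 (fully open). A call has 1 to 12 rows; each row is the pose to reach, as a shift and turn from the pose commanded when the call began, along the tool's axes at that moment; what a row does not reach only later rows make up. A row lasts 1/8 s, in which the tool goes at most 62.5 mm and 10.7 degrees, less where a joint would pass 70% of its speed; a pose out of reach is approached as far as the arm can. A call with a gripper value outside its range is refused whole. The fingers move at their own pace and stop on an object; "squeeze" is the grip in N (left out, the last holds). Time passes only in rows, so rows that repeat a pose let the fingers close. It gives the time, the measured TCP pose, the force, the opening and the grip force at its end, in the units of the state.
- robot.read_state(): the state, without advancing time (a new reading comes with each control period).
- robot.read_camera(name): name is "side" or "top"; returns (picture, depth): 400x640x3 uint8, red, green, blue; 400x640 float32, m along the optical axis (not along the pixel's ray), 0 where there is no reading.
- robot.camera_model(name): a dict with "K" (3x3 intrinsics, pixels), "R" (3x3) and "t" (3): a world point X has camera coordinates R X + t. Camera axes: x right, y down, z forward; pixel columns grow to the right and rows downward; lengths in m; the calibration is good to about 2 mm. A picture is of the moment at which its call begins. camera_model takes no time and is no camera call.
- robot.close_job(): hands the job in; it is judged then, once.
Trained networks look in the newest picture that a camera, given by its name, has taken for a name from the list of things; names that differ only in an ending like _2 or _b are one class to them, and where a whole thing is asked for, a point or a joint stands for the part that bears it (a point fixed in the world has none). Each returns a list of dicts, best first, with "confidence" (0 to 1); they miss things now and then, are a little off and sometimes report something else, mostly with a low value. They report only what shows in the picture. A call takes as long as a camera call. They do not tell look-alikes from the thing itself.
- robot.recognise(camera, label): "uv" ([column, row] in pixels, amid what is visible of it).
The state is a dict: "t": time; "q": joint angles; "dq": joint speeds; "joint_torque": joint torques, N m; "tool_pos": TCP position; "orientation": TCP orientation; "force": force on the tool from outside, world axes, zero at the start; "wrist_torque": the same for the moment, N m; "opening": finger opening in m; "gripper_force": force on a finger pad.
Only numpy, scipy, OpenCV 4.12 (cv2) and the standard library are available. Lean on these libraries where they do the work, as an engineer would, in place of code of your own. Each camera call takes 0.05 s, during which the arm holds its last target. There are 200 camera calls.

## Task

The foot tube of the nut display stand lies in two clamps, and the clamp at its open end (the one without a U-bolt) has to be made fast. Take the U-bolt with the orange grip off the hanger, bring both its legs down astride the tube, feel gently for the clamp's two holes - the clamp sits a little off its mark along the tube - and press the U-bolt fully home until it bears on the tube; then push the clamp's lock slide by its blue tab all the way in under the tube, let go and back away. Never force or ram anything, and leave the other things on the counter and the spare U-bolt as they are.

Things in the scene. Friction and masses are not known exactly. Their poses are not given: they have to be found in the camera images.
- ubolt_grip (a point): Centre of the orange plastic grip on the crown of the loose steel U-bolt. The grip is 30 mm wide along its x (from leg to leg), 11 mm thick along y and 32 mm tall along z (up). The inside of the crown, which comes to bear on the tube, is 24 mm below this point; the underside of the grip is 16 mm below.
- ubolt: The loose U-bolt as a whole, 100 to 170 g, same axes as its grip; origin midway between its leg tips, 90 mm below the grip's centre. Bar 10 mm in diameter, leg centres at x = +20 and -20 mm, tips tapered by 0.8 mm over their last 4 mm. A groove 8 mm long round each leg, 28 mm above its tip, takes the lock slide. It starts hanging upright astride the hanger's bar.
- hanger: Fixed wooden hanger, base 90 x 250 x 10 mm; origin at the middle of its underside. A bar 20 mm wide (x) and 250 mm long (y), top 95 mm above the counter, runs along its y; two U-bolts hang astride it, about 100 mm apart, orange and grey in either order.
- stand: The display stand, fixed: foot tube 27 mm in diameter, mast, tray and both clamps; origin on the counter under seat, same axes. The tube runs along y, from 85 mm to -y (open end) to the mast 275 mm to +y. The far clamp, already fitted with a grey-grip U-bolt, is 185 mm to +y.
- seat (a point): Mark on the top line of the foot tube, 91 mm above the counter, at the nominal middle of the open clamp. x is level across the tube (away from the blue tab), y along the tube towards the mast, z up. A U-bolt fully home has its grip centre 24 mm above the tube's top line, its own x along this x (either way round).
- holes_mark (a point): Nominal point midway between the open clamp's two holes (20 mm to +x and -x), on the flat top of its lock slide, 31 mm below seat, same axes. The clamp sits on slotted foot screws: its true middle is up to 11 mm to +y or -y of here, not measured; x and height are true. Holes 12 mm square; the flat top reaches 28 mm along y either way from their middle. Legs go 35 mm below this level.
- tab_mark (a point): Nominal centre of the lock slide's upright blue tab while open: 9 mm thick (x), 40 mm wide (y), 34 mm tall, centred here; it shares the clamp's unmeasured shift of up to 11 mm along y. Axes as seat, whose tube axis is 83 mm to +x.
- lock (a joint): Lock slide under the tube: 0 open, 0.011 m fully in. Pushing the blue tab towards the tube (+x of seat) increases it; it drags with about 7 N and stays where left. It passes 4 mm only when the U-bolt is home within about 1.5 mm. Over the U-bolt's last 16 mm sprung plungers grip its legs: press with about 15 N, and it stays where left; pressing over 40 N is ramming.
- spare_grip (a point): Centre of the grey grip of the spare, larger U-bolt on the hanger (bystander).
- tub_mid (a point): Middle of a closed nut tub with a green lid, 91 mm across, 72 mm tall (bystander).
- scoop_mid (a point): Middle of a steel scoop with a wooden handle, about 170 mm long, 30 mm tall (bystander).
There are look-alikes about, which are no part of the job. What is shaped like the ubolt but green is not meant.

How it is judged:
By the outcome, as a careful person would: the job done as asked, in the order asked, and still so for the second after the job is handed in, with the robot touching nothing.
It also fails if it takes over 72 s, if anything falls off the work surface, if the arm or the gripper's body presses on something with over 40 N, if the wrist force passes 120 N, or if a joint passes its speed limit or range.

## Working session

There is one attempt and no reset: what is moved stays moved. The work goes in short steps, Python scripts to look and compute and a tool call to move; the robot and the scene stay as the last step left them, time stands still between calls to the robot, and variables do not carry over. Pictures are saved under pics/ and viewed, at most 10 in all, crops included, and the job is handed in when it is done.

Besides the shell and the picture viewer there is one more tool, called after ">>>" in YAML: its name, and indented under it one key for each argument. move_arm: Moves the arm, as the interface text tells. Its arguments: {"type":"object","properties":{"deltas":{"type":"array","items":{"type":"number"}},"squeeze":{"type":"number"}},"required":["deltas"]}

```bash
mkdir -p pics
cat > h.py <<'E'
from plant import robot
import numpy as np, cv2
def w(cam,uv,d):
    m=robot.camera_model(cam);K,R,t=map(np.array,(m["K"],m["R"],m["t"]))
    p=np.linalg.inv(K)@np.array([uv[0],uv[1],1.])*d
    return R.T@(p-t)
def cloud(cam,d):
    m=robot.camera_model(cam);K,R,t=map(np.array,(m["K"],m["R"],m["t"]))
    v,u=np.mgrid[:400,:640]
    p=np.stack([(u-K[0,2])/K[0,0]*d,(v-K[1,2])/K[1,1]*d,d],-1)
    return (p-t)@R
def proj(cam,X):
    m=robot.camera_model(cam);K,R,t=map(np.array,(m["K"],m["R"],m["t"]))
    p=K@(R@np.array(X)+t);return p[:2]/p[2]
E
python3 - <<'E'
from h import *
np.set_printoptions(precision=4,suppress=True)
for c in("top","side"):
    im,d=robot.read_camera(c);np.savez(c,im=im,d=d)
    cv2.imwrite(f"pics/{c}0.png",im[:,:,::-1])
    P=cloud(c,d)
    m=robot.camera_model(c);print(c,m["K"][0][0],-np.array(m["R"]).T@m["t"])
    for l in("ubolt_grip","ubolt","hanger","seat","holes_mark","tab_mark","spare_grip","tub_mid","scoop_mid"):
        for r in robot.recognise(c,l)[:4]:
            u,v=map(int,np.round(r["uv"]));print(c,l,round(r["confidence"],2),u,v,P[v,u],im[v,u])
print(robot.read_state())
E
```

```text
top 505.77087984244537 [ 0.4596 -0.0373  1.208 ]
top ubolt_grip 0.44 389 219 [ 0.5205 -0.2151  0.095 ] [160 120  77]
top ubolt 0.66 383 275 [ 0.3985 -0.2011  0.1068] [ 52 109  49]
top ubolt 0.46 390 220 [ 0.518  -0.2161  0.1023] [159 111  69]
top ubolt 0.18 221 225 [0.5004 0.1595 0.0596] [165 158 151]
top holes_mark 0.87 100 182 [0.5866 0.4182 0.0997] [60 59 56]
top tab_mark 0.75 100 185 [0.5802 0.4183 0.0984] [65 63 60]
top tub_mid 0.84 294 138 [0.7012 0.0002 0.0737] [ 35 116  54]
top scoop_mid 0.96 417 144 [ 0.7102 -0.2972  0.0012] [153 147 140]
top scoop_mid 0.31 219 225 [0.5002 0.1636 0.0618] [167 161 153]
side 440.69821607020356 [ 0.3122 -0.6658  0.8332]
side ubolt_grip 0.9 315 269 [ 0.5071 -0.2275  0.1253] [107  52  21]
side ubolt_grip 0.57 257 296 [ 0.3895 -0.2202  0.0951] [38 67 45]
side ubolt 0.88 260 298 [ 0.3958 -0.2131  0.0724] [ 90 102  69]
side ubolt 0.62 318 270 [ 0.5131 -0.2283  0.1193] [99 49 21]
side hanger 0.98 334 326 [ 0.5182 -0.2976  0.0097] [74 49 36]
side seat 0.63 248 100 [0.5771 0.4136 0.0883] [91 89 87]
side holes_mark 0.93 248 98 [0.5798 0.4215 0.0895] [94
[... 174 characters left out ...]
16  0.0749] [ 51 121  68]
side scoop_mid 0.86 410 287 [ 0.7118 -0.2787  0.0023] [80 80 78]
side scoop_mid 0.63 249 107 [0.5607 0.3459 0.1121] [61 59 63]
side scoop_mid 0.32 351 193 [ 0.6894 -0.0294  0.0711] [ 47 115  61]
{'t': 1.0, 'q': array([ 1.1166,  0.1304,  1.4882,  0.    ,  1.523 , -0.0855]), 'dq': array([-0.0016,  0.0005, -0.0003,  0.0024, -0.    ,  0.0016]), 'joint_torque': array([  0.0019, -55.9793, -49.2055,   0.0767,   0.0234,  -0.    ]), 'tool_pos': array([0.2162, 0.5597, 0.197 ]), 'orientation': array([-0.5759, -3.0883, -0.    ]), 'force': array([-0.0884,  0.396 ,  0.0179]), 'wrist_torque': array([ 0.0469, -0.0291,  0.0659]), 'gripper_force': 0.0, 'opening': 0.09289961629952702}
```

View pics/top0.png

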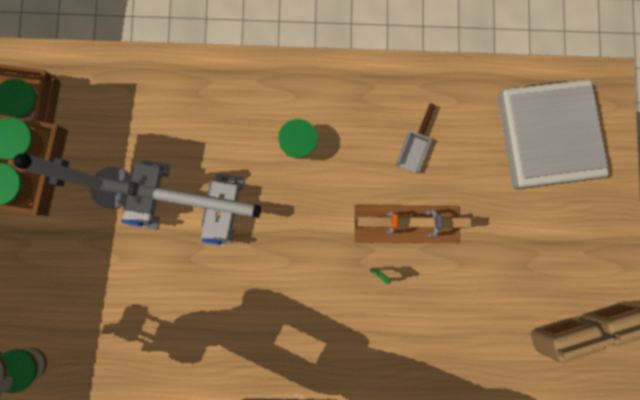

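View pics/side0.png

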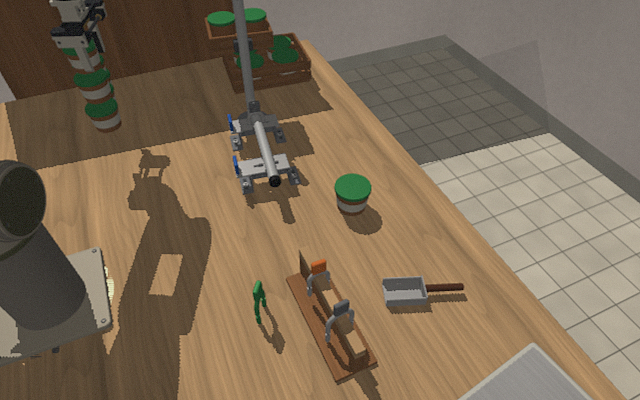

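Candidates for the U-bolt: the orange grip at top (394,221) / side (317,267), the grey grip at top (437,222) / side (340,310), and the green one at top (381,275) / side (259,300). The orange one on the hanger fits. Grey is the larger spare and green is the look-alike. The open clamp is at top (221,210), with its blue tab at about (213,240). I'll confirm this in an enlarged crop and measure.

Run:
```python
from h import *
np.set_printoptions(precision=4,suppress=True)
D={c:np.load(c+".npz") for c in("top","side")}
t=D["top"]["im"];s=D["side"]["im"]
a=cv2.resize(t[165:265,180:300],(480,400),interpolation=3);b=cv2.resize(s[240:340,290:370],(320,400),interpolation=3)
a2=cv2.resize(t[195:255,345:475],(520,240)) ;a2=cv2.resize(a2,(433,200));b2=cv2.resize(s[130:200,220:310],(257,200),interpolation=3)
r2=np.hstack([a2,b2]);r2=np.hstack([r2,np.zeros((200,800-r2.shape[1],3),np.uint8)])
cv2.imwrite("pics/crop1.png",np.vstack([np.hstack([a,b]),r2])[:,:,::-1])
for c in D:
    im=D[c]["im"];P=cloud(c,D[c]["d"]);H=cv2.cvtColor(im,cv2.COLOR_RGB2HSV)
    g=(P[...,0]>.4)&(P[...,0]<.65)&(P[...,1]<-.1)&(P[...,1]>-.4)&(P[...,2]>.08)
    o=g&(H[...,0]<12)&(H[...,1]>170)&(P[...,2]>.1)
    v,u=np.nonzero(o);q=P[o];print(c,"orange",len(q),u.mean(),v.mean(),np.median(q,0),q.min(0),q.max(0))
    hb=(P[...,0]>.4)&(P[...,0]<.65)&(P[...,1]<-.1)&(P[...,1]>-.4)&(P[...,2]>.005)&(P[...,2]<.02)
    v,u=np.nonzero(hb);q=P[hb]
    if len(q): 
        print("hanger base",len(q),cv2.minAreaRect(q[:,:2].astype(np.float32)*1000))
    k=(P[...,1]<.36)&(P[...,1]>.05)&(P[...,0]>.4)&(P[...,0]<.62)
    tb=k&(P[...,2]>.084)&(P[...,2]<.1);q=P[tb]
    print("tube",len(q),cv2.fitLine(q[:,:2].astype(np.float32),cv2.DIST_HUBER,0,.001,.001).ravel(),q[:,1].min(),q[:,1].max(),np.percentile(q[:,2],[50,90]))
    bl=k&(abs(H[...,0].astype(int)-112)<12)&(H[...,1]>110)&(P[...,1]<.26);q=P[bl];v,u=np.nonzero(bl)
    print("blue",len(q),u.mean(),v.mean(),q.mean(0),np.median(q,0),q.min(0),q.max(0))
    ft=k&(P[...,2]>.054)&(P[...,2]<.066)&(P[...,1]<.24);q=P[ft]
    print("flat",len(q),cv2.minAreaRect(q[:,:2].astype(np.float32)*1000),np.median(q,0))
```

```text
top orange 8 393.25 216.625 [ 0.5259 -0.217   0.1357] [ 0.5015 -0.2232  0.1212] [ 0.5293 -0.2148  0.1376]
hanger base 2982 ((525.01025390625, -249.43936157226562), (249.3573455810547, 299.2347717285156), 0.10163215547800064)
tube 1471 [0.1455 0.9894 0.5579 0.2372] 0.07086768865746053 0.3586967728669683 [0.0898 0.0932]
blue 51 211.33333333333334 240.90196078431373 [0.4642 0.1737 0.0909] [0.464  0.1742 0.0915] [0.4598 0.1569 0.0736] [0.4681 0.1921 0.0956]
flat 1240 ((528.5807495117188, 167.5294952392578), (68.77455139160156, 139.66693115234375), 81.38655090332031) [0.5183 0.1674 0.0603]
side orange 105 318.3142857142857 265.51428571428573 [ 0.515  -0.2275  0.1357] [ 0.5014 -0.2302  0.11  ] [ 0.5279 -0.2189  0.1419]
hanger base 3049 ((525.7695922851562, -261.31536865234375), (275.0855407714844, 247.4634552001953), 89.9343490600586)
tube 736 [0.1751 0.9846 0.5576 0.2353] 0.0655320715805061 0.358103759386646 [0.0893 0.092 ]
blue 58 238.9655172413793 166.06896551724137 [0.4694 0.158  0.0824] [0.4638 0.1574 0.0874] [0.4589 0.0682 0.0619] [0.5358 0.1924 0.0937]
flat 697 ((525.6016845703125, 135.97210693359375), (123.71453094482422, 140.70790100097656), 80.2506332397461) [0.5191 0.1603 0.0597]
```

View pics/crop1.png

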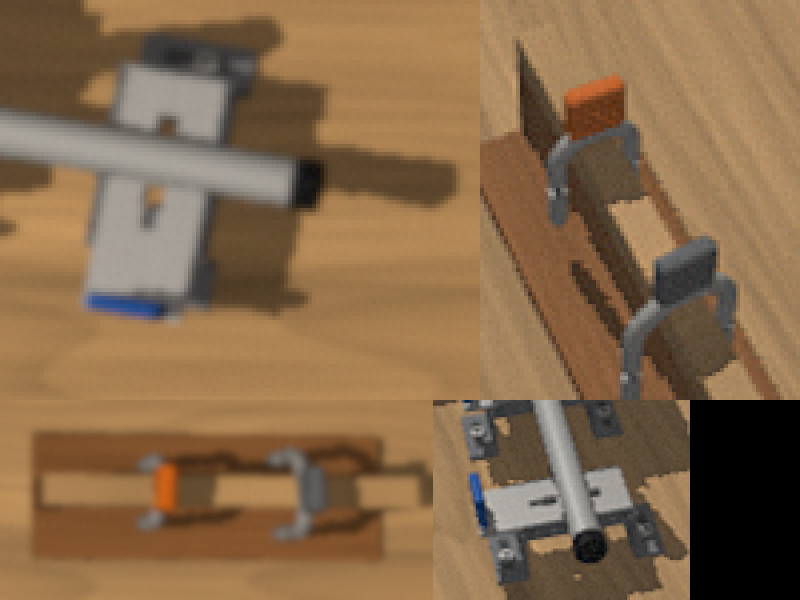

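The crop shows the orange grip astride the hanger bar with its legs across the bar, the grey spare beside it, and the empty open clamp with keyhole slots either side of the tube. Next I refine the tube line, the clamp middle and the hanger yaw.

Run:
```python
from h import *
np.set_printoptions(precision=4,suppress=True)
for c in("top","side"):
    D=np.load(c+".npz");im=D["im"];P=cloud(c,D["d"])
    x,y,z=P[...,0],P[...,1],P[...,2]
    b=(z>.088)&(z<.1)&(abs(x-.515)<.03)&(y<-.12)&(y>-.40);q=P[b]
    print(c,"bar",len(q),cv2.fitLine(q[:,:2].astype(np.float32),cv2.DIST_HUBER,0,.001,.001).ravel(),cv2.minAreaRect(q[:,:2].astype(np.float32)*1000))
    tb=(z>.083)&(z<.1)&(y>.085)&(y<.28)&(abs(x-.558-(y-.237)*.15)<.02);q=P[tb]
    L=cv2.fitLine(q[:,:2].astype(np.float32),cv2.DIST_HUBER,0,.001,.001).ravel();d=L[:2]*np.sign(L[1])
    print("tube",len(q),d,"yaw",np.degrees(np.arctan2(-d[0],d[1])),"x at y=.16",L[2]+(.16-L[3])*d[0]/d[1],"ymin",q[:,1].min())
    d=np.array([.1507,.9886]);n=np.array([.9886,-.1507]);o=np.array([L[2]+(.16-L[3])*d[0]/d[1],.16])
    e=P[(z>.075)&(y>.04)&(y<.12)&(abs(x-.54)<.03)];e=(e[:,:2]-o)@d;print("tube end along",np.sort(e)[:5])
    f=(z>.056)&(z<.065)&(y>.1)&(y<.23)&(x>.45)&(x<.62);q=P[f][:,:2]-o
    a,s=q@n,q@d
    for lo in np.arange(-.075,.07,.01):
        m=(a>lo)&(a<lo+.01)
        if m.sum()>5: r=np.percentile(s[m],[2,98]);print(round(lo,3),m.sum(),r,r.mean())
    # dark hole pixels
    if c=="top":
        g=im.mean(2)
        print(g[190:224,212:230].astype(int))
        for uv in((221.7,196.3),(218.7,214.5)):
            m=robot.camera_model(c);C=-np.array(m["R"]).T@m["t"];X=w(c,uv,1.);k=(.06-C[2])/(X[2]-C[2]);Y=C+k*(X-C);print(uv,Y,(Y[:2]-o)@n,(Y[:2]-o)@d)
```

```text
top bar 918 [ 0.0111 -0.9999  0.5159 -0.2686] ((517.3629760742188, -269.48828125), (249.44760131835938, 53.115814208984375), 88.7427978515625)
tube 963 [0.1521 0.9884] yaw -8.746335 x at y=.16 0.5453467 ymin 0.0850454779732469
tube end along [-0.089  -0.0888 -0.0888 -0.0888 -0.0887]
-0.075 109 [-0.0216  0.0313] 0.004821053040838592
-0.065 109 [-0.0228  0.0318] 0.004499047996805807
-0.055 123 [-0.0265  0.0357] 0.004569065976660545
-0.045 116 [-0.0269  0.0362] 0.0046120383526104605
-0.035 103 [-0.0252  0.0369] 0.005830320188702488
-0.025 99 [-0.0282  0.0347] 0.0032494850183642614
-0.015 31 [-0.0269  0.0335] 0.0033127138070940445
0.015 102 [-0.0262  0.0359] 0.00487057069702462
0.025 114 [-0.0254  0.0357] 0.0051631770915250355
0.035 119 [-0.0275  0.0363] 0.0043764976142525586
0.045 73 [-0.0275  0.0331] 0.0027959828901665384
[[155 156 157 156 157 158 159 156 156 156 157 155 157 158 156 156 156 156]
 [157 157 157 158 159 158 158 157 155 155 155 156 157 158 158 156 157 155]
 [156 157 158 157 157 157 156 154 149 150 149 153 155 157 157 156 156 154]
 [157 157 158 158 158 159 153 140 130 130 1
[... 2580 characters left out ...]
8117218017578)
tube 465 [0.1539 0.9881] yaw -8.851506 x at y=.16 0.5462523 ymin 0.08536767609844759
tube end along [-0.0937 -0.0937 -0.0931 -0.0926 -0.0925]
-0.075 64 [-0.0263  0.0293] 0.0014808310010729474
-0.065 61 [-0.0255  0.0292] 0.0018315522185395408
-0.055 64 [-0.0252  0.03  ] 0.002379714211807153
-0.045 66 [-0.0289  0.0327] 0.0019187673571369381
-0.035 64 [-0.0289  0.0319] 0.001494776745809185
-0.025 58 [-0.0288  0.0321] 0.0016625860057332218
-0.015 28 [-0.0284  0.0317] 0.0016685299354479675
0.015 42 [-0.0285  0.0297] 0.0006210619362864902
0.025 63 [-0.0285  0.0308] 0.0011170632278515273
0.035 68 [-0.0297  0.0315] 0.0009148971788260924
0.045 41 [-0.0288  0.0316] 0.0013856751822078923
```

>>> move_arm:
  deltas: [-0.561,-0.622,-0.05,0,0,-0.382,0.5,-0.561,-0.622,-0.05,0,0,-0.382,0.5,-0.561,-0.622,-0.05,0,0,-0.382,0.5,-0.561,-0.622,-0.05,0,0,-0.382,0.5,-0.561,-0.622,-0.05,0,0,-0.382,0.5,-0.561,-0.622,-0.05,0,0,-0.382,0.5,-0.561,-0.622,-0.05,0,0,-0.382,0.5,-0.561,-0.622,-0.05,0,0,-0.382,0.5,-0.561,-0.622,-0.05,0,0,-0.382,0.5,-0.561,-0.622,-0.05,0,0,-0.382,0.5,-0.561,-0.622,-0.05,0,0,-0.382,0.5,-0.561,-0.622,-0.05,0,0,-0.382,0.5]

```text
t: 2.5
tool_pos: [0.4835, -0.1403, 0.2421]
orientation: [-0.02, 3.141, -0.0]
force: [0.4, 1.0, 0.8]
opening: 0.0463
gripper_force: 0.0
```

>>> move_arm:
  deltas: [-0.031,-0.082,0.01,0,0,0,0.5,-0.031,-0.082,0.05,0,0,0,0.5,-0.031,-0.082,0.075,0,0,0,0.5,-0.031,-0.082,0.075,0,0,0,0.5]

```text
t: 3.0
tool_pos: [0.5133, -0.2191, 0.1639]
orientation: [0.02, -3.137, -0.004]
force: [-0.4, 0.1, 0.3]
opening: 0.0466
gripper_force: 0.0
```

Run:
```python
from h import *
np.set_printoptions(precision=4,suppress=True)
s=robot.read_state();print(s["t"],s["tool_pos"],s["orientation"],s["force"])
im,d=robot.read_camera("side");P=cloud("side",d);H=cv2.cvtColor(im,cv2.COLOR_RGB2HSV)
o=(H[...,0]<12)&(H[...,1]>170)&(P[...,2]>.1)&(abs(P[...,0]-.515)<.04)&(abs(P[...,1]+.22)<.04)
q=P[o];print(len(q),np.median(q,0),np.percentile(q,[5,95],axis=0))
cv2.imwrite("pics/s1.png",cv2.resize(im[180:340,240:440],(800,640)[:2],interpolation=3)[:600,:,::-1])
```

```text
3.0 [ 0.5133 -0.2191  0.1639] [ 0.0196 -3.1369 -0.0041] [-0.4362  0.0539  0.3107]
115 [ 0.5131 -0.2276  0.1351] [[ 0.5019 -0.2294  0.1127]
 [ 0.5272 -0.2216  0.1397]]
```

View pics/s1.png

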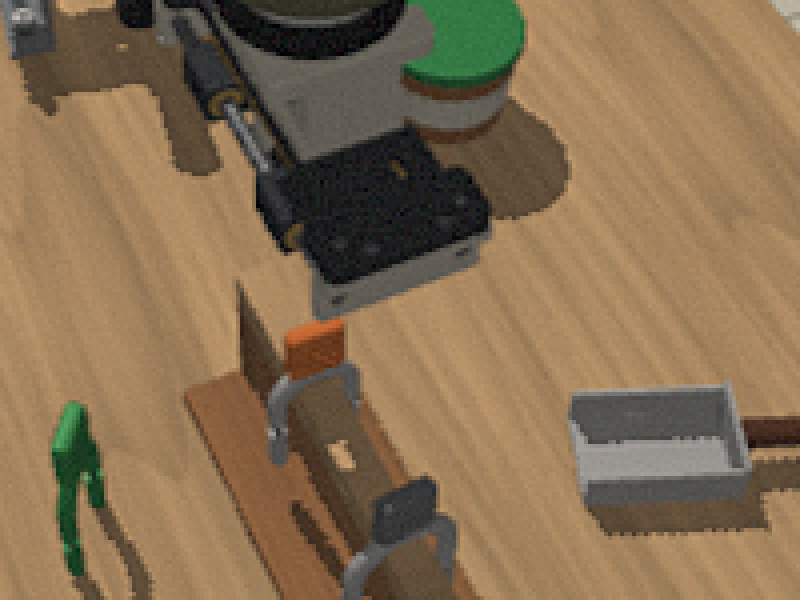

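The orange grip shows at crop (315,347), with the gripper body above and to the right at (390,270). The fingers don't show where I expected, so I'll check by projecting the TCP.

Run:
```python
from h import *
np.set_printoptions(precision=4,suppress=True)
im,d=robot.read_camera("side");P=cloud("side",d)
s=robot.read_state()["tool_pos"]
print("tcp px",proj("side",s),"in crop",(proj("side",s)-[240,180])*4)
for c in((390,270),(330,300),(480,240),(350,220),(200,80),(280,210),(315,345)):
    u,v=240+c[0]//4,180+c[1]//4;print(c,P[v,u])
im,d=robot.read_camera("top");P=cloud("top",d);print("top tcp",proj("top",s))
cv2.imwrite("pics/t1.png",cv2.resize(im[140:290,320:520],(800,600),interpolation=3)[:,:,::-1])
```

```text
tcp px [317.3646 251.394 ] in crop [309.4582 285.5759]
(390, 270) [ 0.5057 -0.3123  0.2991]
(330, 300) [ 0.4838 -0.3061  0.2831]
(480, 240) [ 0.55   -0.305   0.2846]
(350, 220) [ 0.4962 -0.296   0.3142]
(200, 80) [ 0.4788 -0.1871  0.292 ]
(280, 210) [ 0.4806 -0.2676  0.297 ]
(315, 345) [ 0.5129 -0.2285  0.1332]
top tcp [396.7694 219.7652]
```

View pics/t1.png

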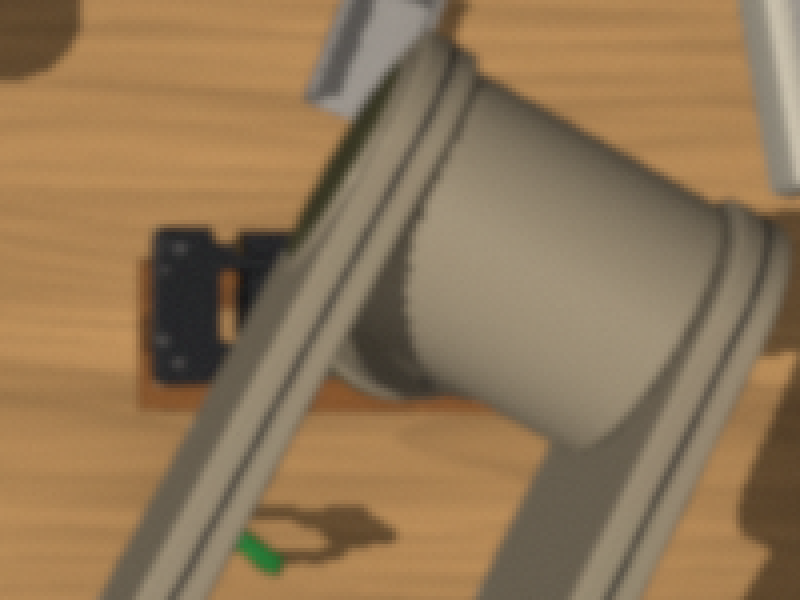

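The top crop shows the body centred over the hanger's orange end, and the depth values fit, since the body hides the fingers from the side. Descending and gripping.

>>> move_arm:
  deltas: [-0.001,0,0.025,0,0,0,0.5,-0.001,0,0.05,0,0,0,0.5,-0.001,0,0.053,0,0,0,0.5,-0.001,0,0.053,0,0,0,0.5]

```text
t: 3.65
tool_pos: [0.5169, -0.2198, 0.1154]
orientation: [-0.021, 3.14, -0.002]
force: [0.3, -0.2, -0.0]
opening: 0.0464
gripper_force: 0.0
```

>>> move_arm:
  deltas: [0,0,0,0,0,0,0,0,0,0,0,0,0,0,0,0,0,0,0,0,0,0,0,0,0,0,0,0]
  squeeze: 40

```text
t: 4.15
tool_pos: [0.5161, -0.2197, 0.1138]
orientation: [-0.021, 3.141, -0.0]
force: [-0.3, 1.1, 0.5]
opening: 0.0113
gripper_force: 2.0
```

>>> move_arm:
  deltas: [0,0,0,0,0,0,0,0,0,0,0,0,0,0,0,0,-0.02,0,0,0,0,0,0,-0.06,0,0,0,0,0,0,-0.1,0,0,0,0,0,0,-0.12,0,0,0,0,0,0,-0.12,0,0,0,0]

```text
t: 5.03
tool_pos: [0.517, -0.2201, 0.2357]
orientation: [-0.021, 3.138, -0.003]
force: [0.0, 0.1, -1.7]
opening: 0.0094
gripper_force: 39.9
```

Run:
```python
from h import *
np.set_printoptions(precision=4,suppress=True)
s=robot.read_state();print(s["t"],s["tool_pos"],s["orientation"],s["force"],s["opening"],s["gripper_force"])
im,d=robot.read_camera("side");P=cloud("side",d)
cv2.imwrite("pics/s2.png",cv2.resize(im[140:340,220:460],(720,600),interpolation=3)[:,:,::-1])
# move to above the clamp
psi=np.arctan2(s["orientation"][1],s["orientation"][0])*2-np.pi/2
from scipy.spatial.transform import Rotation as Ro
R=Ro.from_rotvec(s["orientation"]);print(R.as_matrix())
T=np.array([.5462,.163,.234]);y=np.array([.1525,.9883,0]);z=np.array([0,0,-1.]);x=np.cross(y,z)
print(R.inv().apply(T-s["tool_pos"]),(R.inv()*Ro.from_matrix(np.c_[x,y,z])).as_rotvec())
```

```text
5.025 [ 0.517  -0.2201  0.2357] [-0.0208  3.1384 -0.0027] [ 0.0249  0.1291 -1.672 ] 0.009434334639736674 39.89390268456191
[[-0.9999 -0.0132  0.0032]
 [-0.0132  0.9999 -0.0017]
 [-0.0031 -0.0018 -1.    ]]
[-0.0342  0.3827  0.0011] [-0.0015  0.0033  0.1663]
```

View pics/s2.png

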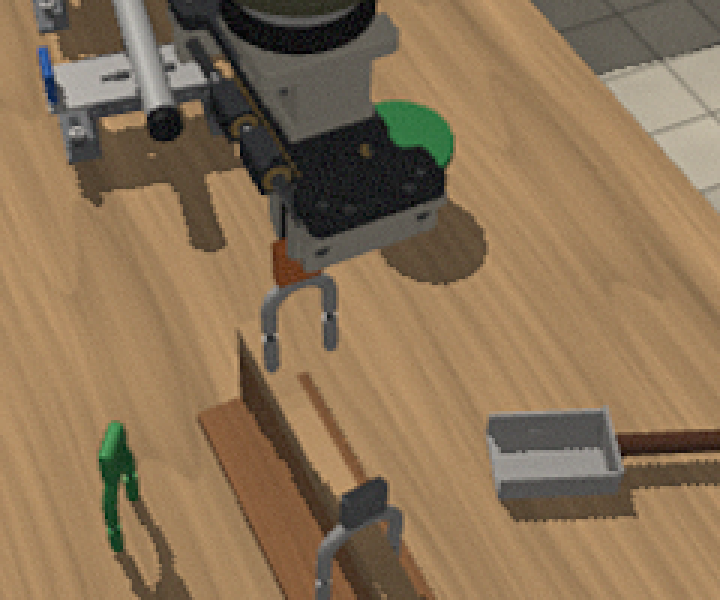

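The U-bolt is held upright and clear of the bar, with leg tips at crop (271,368) and (331,347). The spare is undisturbed. Carrying it over to the clamp.

>>> move_arm:
  deltas: [-0.034,0.383,0,0,0,0.166,0,-0.034,0.383,0,0,0,0.166,0,-0.034,0.383,0,0,0,0.166,0,-0.034,0.383,0,0,0,0.166,0,-0.034,0.383,0,0,0,0.166,0,-0.034,0.383,0,0,0,0.166,0,-0.034,0.383,0,0,0,0.166,0,-0.034,0.383,0,0,0,0.166,0,-0.034,0.383,0,0,0,0.166,0,-0.034,0.383,0,0,0,0.166,0]

```text
t: 6.32
tool_pos: [0.5451, 0.1622, 0.2335]
orientation: [-0.243, -3.132, 0.0]
force: [-0.0, -0.4, -0.8]
opening: 0.0096
gripper_force: 39.9
```

Run:
```python
from h import *
np.set_printoptions(precision=4,suppress=True)
from scipy.spatial.transform import Rotation as Ro
s=robot.read_state();print(s["t"],s["tool_pos"],s["q"],s["force"],s["opening"],s["gripper_force"]);print(Ro.from_rotvec(s["orientation"]).as_matrix())
m=robot.camera_model("side");C=-np.array(m["R"]).T@m["t"]
for uv in((310.3,262.7),(330.3,255.7)):
    X=w("side",uv,1.);k=(.152-C[2])/(X[2]-C[2]);print("tip before",C+k*(X-C))
im,d=robot.read_camera("side");np.savez("side3",im=im,d=d)
cv2.imwrite("pics/s3.png",cv2.resize(im[80:205,180:340],(768,600),interpolation=3)[:,:,::-1])
```

```text
6.325 [0.5451 0.1622 0.2335] [ 0.1992  0.0336  1.5243 -0.0002  1.5839 -1.2166] [-0.0288 -0.4336 -0.8051] 0.009632500652025472 39.89546219352633
[[-0.988   0.1544 -0.0002]
 [ 0.1544  0.988  -0.0003]
 [ 0.0002 -0.0003 -1.    ]]
tip before [ 0.4974 -0.2276  0.152 ]
tip before [ 0.5384 -0.2283  0.152 ]
```

View pics/s3.png

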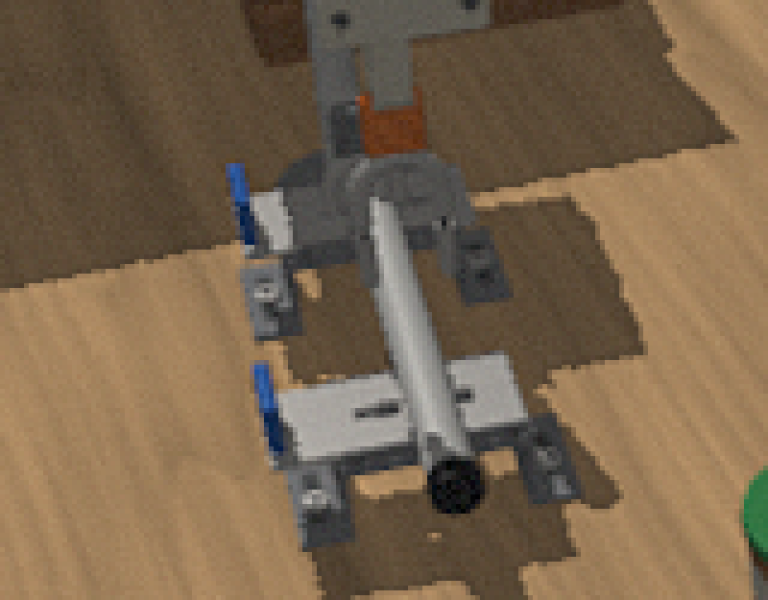

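The U-bolt hangs in front of the tube line at crop (390,125), and the open clamp lies below it, holes either side of the tube at about (380,410) and (463,395). Lowering astride the tube.

>>> move_arm:
  deltas: [0,0,0.03,0,0,0,0,0,0,0.05,0,0,0,0,0,0,0.055,0,0,0,0,0,0,0.06,0,0,0,0,0,0,0.065,0,0,0,0,0,0,0.065,0,0,0,0]

```text
t: 7.12
tool_pos: [0.5451, 0.1638, 0.1687]
orientation: [0.24, 3.132, 0.0]
force: [0.3, -0.5, -1.1]
opening: 0.0095
gripper_force: 39.9
```

>>> move_arm:
  deltas: [0,0,0.005,0,0,0,0,0,0,0.01,0,0,0,0,0,0,0.012,0,0,0,0,0,0,0.012,0,0,0,0]

```text
t: 7.62
tool_pos: [0.5448, 0.1637, 0.1563]
orientation: [-0.24, -3.132, 0.0]
force: [-0.6, 0.6, -1.5]
opening: 0.0097
gripper_force: 39.9
```

>>> move_arm:
  deltas: [0,0,0.004,0,0,0,0,0,0,0.007,0,0,0,0,0,0,0.007,0,0,0,0]

```text
t: 8.0
tool_pos: [0.5448, 0.1637, 0.1492]
orientation: [-0.24, -3.132, 0.0]
force: [1.5, -0.7, -0.7]
opening: 0.0096
gripper_force: 39.9
```

>>> move_arm:
  deltas: [0,0,0.001,0,0,0,0,0,0,0.002,0,0,0,0,0,0,0.002,0,0,0,0]

```text
t: 8.38
tool_pos: [0.545, 0.1638, 0.1476]
orientation: [-0.24, -3.132, 0.0]
force: [0.2, 0.5, -1.1]
opening: 0.0097
gripper_force: 39.9
```

>>> move_arm:
  deltas: [0,0,0.001,0,0,0,0,0,0,0.0015,0,0,0,0,0,0,0.0015,0,0,0,0]

```text
t: 8.75
tool_pos: [0.545, 0.1637, 0.146]
orientation: [-0.24, -3.132, 0.0]
force: [0.1, -0.2, -1.8]
opening: 0.0098
gripper_force: 39.9
```

>>> move_arm:
  deltas: [0,0,0.001,0,0,0,0,0,0,0.0015,0,0,0,0,0,0,0.0015,0,0,0,0]

```text
t: 9.12
tool_pos: [0.545, 0.1638, 0.1445]
orientation: [-0.24, -3.132, 0.0]
force: [-0.6, 0.5, -1.1]
opening: 0.0098
gripper_force: 39.9
```

>>> move_arm:
  deltas: [0,0,0.001,0,0,0,0,0,0,0.0015,0,0,0,0,0,0,0.0015,0,0,0,0]

```text
t: 9.5
tool_pos: [0.5449, 0.1638, 0.143]
orientation: [-0.24, -3.132, 0.0]
force: [0.6, -0.6, -1.8]
opening: 0.0099
gripper_force: 39.9
```

>>> move_arm:
  deltas: [0,0,0.001,0,0,0,0,0,0,0.0015,0,0,0,0,0,0,0.0015,0,0,0,0]

```text
t: 9.88
tool_pos: [0.545, 0.1638, 0.1416]
orientation: [-0.24, -3.132, 0.0]
force: [0.9, 0.1, -0.6]
opening: 0.01
gripper_force: 39.9
```

>>> move_arm:
  deltas: [0,0,0.001,0,0,0,0,0,0,0.002,0,0,0,0,0,0,0.002,0,0,0,0]

```text
t: 10.25
tool_pos: [0.5459, 0.1641, 0.141]
orientation: [0.24, 3.13, 0.001]
force: [-1.2, -0.2, 6.3]
opening: 0.0096
gripper_force: 40.1
```

>>> move_arm:
  deltas: [0,0,0.001,0,0,0,0,0,0,0.002,0,0,0,0,0,0,0.002,0,0,0,0]

```text
t: 10.62
tool_pos: [0.5468, 0.1646, 0.1408]
orientation: [0.239, 3.128, 0.003]
force: [-2.4, 1.0, 13.5]
opening: 0.0098
gripper_force: 40.4
```

Run:
```python
from h import *
np.set_printoptions(precision=4,suppress=True)
s=robot.read_state();print(s["t"],s["tool_pos"],s["force"],s["wrist_torque"])
im,d=robot.read_camera("side");P=cloud("side",d);H=cv2.cvtColor(im,cv2.COLOR_RGB2HSV)
o=(H[...,0]<12)&(H[...,1]>170)&(P[...,2]>.08)&(abs(P[...,0]-.545)<.04)&(abs(P[...,1]-.16)<.04)
if o.sum(): q=P[o];print(o.sum(),np.percentile(q,[2,50,98],axis=0))
cv2.imwrite("pics/s4.png",cv2.resize(im[110:210,200:320],(720,600),interpolation=3)[:,:,::-1])
```

```text
10.625 [0.5468 0.1646 0.1408] [-2.3961  0.9785 13.5056] [0.1588 0.4656 0.0098]
53 [[0.5318 0.1553 0.137 ]
 [0.5447 0.158  0.1495]
 [0.5576 0.1652 0.1653]]
```

View pics/s4.png

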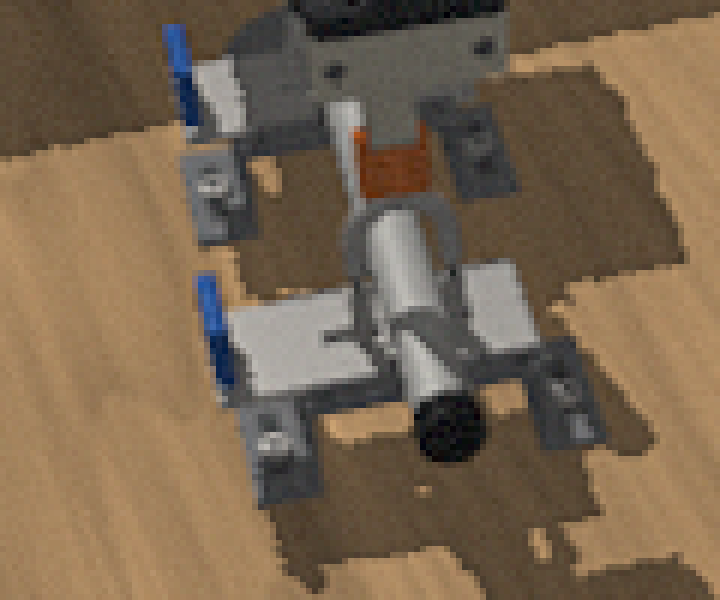

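Contact with the flat at TCP z≈0.141, 13 N, so the legs aren't in the holes yet. The left leg tip shows at crop (383,346) and the slot at (340,335). I'll ease off and work out the hole positions from the stored picture.

>>> move_arm:
  deltas: [0,0,-0.003,0,0,0,0,0,0,-0.005,0,0,0,0,0,0,-0.005,0,0,0,0]

```text
t: 11.05
tool_pos: [0.5448, 0.1637, 0.1423]
orientation: [-0.24, -3.132, 0.0]
force: [-0.1, 0.2, -1.9]
opening: 0.0102
gripper_force: 39.9
```

Run:
```python
from h import *
np.set_printoptions(precision=4,suppress=True,linewidth=200)
d=np.array([.153,.988]);n=np.array([.988,-.153]);o=np.array([.5457,.16])
# rectified plane z=.06 view from both cameras: 1 px = 0.5mm, rows=s, cols=a
out=[]
s=robot.read_state();print(s["tool_pos"],s["force"],(s["tool_pos"][:2]-o)@n,(s["tool_pos"][:2]-o)@d)
ims={"side":np.load("side.npz")["im"],"top":np.load("top.npz")["im"]}
for c,im in ims.items():
    a,b=np.meshgrid(np.arange(-90,70,.5)/1000,np.arange(40,-41,-.5)/1000)
    X=np.stack([o[0]+a*n[0]+b*d[0],o[1]+a*n[1]+b*d[1],np.full_like(a,.06)],-1)
    m=robot.camera_model(c);p=(X@np.array(m["R"]).T+m["t"])@np.array(m["K"]).T;uv=(p[...,:2]/p[...,2:]).astype(np.float32)
    r=cv2.remap(im,uv[...,0],uv[...,1],cv2.INTER_LINEAR);out.append(r)
    g=r.mean(2)
    for lo,hi in((-44,-34),(-34,-28),(-26,-16),(16,22),(22,26)):
        pr=g[:,int((lo+90)*2):int((hi+90)*2)].mean(1);print(c,lo,hi,[(round(40-i*.5,1),int(pr[i])) for i in range(40,130,4)])
r=np.vstack([cv2.resize(x,(800,405)[:2]) for x in out]) ;r=cv2.resize(r,(593,600))
for k in (0,300):
    for sm in (-20,0,20): cv2.line(r,(0,k+int((40-sm)*300/81)),(8,k+int((40-sm)*300/81)),(255,0,0),1)
    for am in (-20,20): cv2.line(r,(int((am+90)*593/160),k),(int((am+90)*593/160),k+10),(255,0,0),1)
cv2.imwrite("pics/rect.png",r[:,:,::-1])
```

```text
[0.5448 0.1637 0.1423] [-0.1229  0.2183 -1.92  ] -0.0014491156165446686 0.00348731341930267
side -44 -34 [(20.0, 167), (18.0, 166), (16.0, 166), (14.0, 166), (12.0, 168), (10.0, 170), (8.0, 163), (6.0, 148), (4.0, 138), (2.0, 128), (0.0, 135), (-2.0, 151), (-4.0, 162), (-6.0, 169), (-8.0, 169), (-10.0, 168), (-12.0, 168), (-14.0, 169), (-16.0, 168), (-18.0, 170), (-20.0, 172), (-22.0, 168), (-24.0, 148)]
side -34 -28 [(20.0, 166), (18.0, 167), (16.0, 168), (14.0, 167), (12.0, 168), (10.0, 165), (8.0, 156), (6.0, 124), (4.0, 92), (2.0, 82), (0.0, 86), (-2.0, 125), (-4.0, 158), (-6.0, 167), (-8.0, 173), (-10.0, 169), (-12.0, 166), (-14.0, 165), (-16.0, 166), (-18.0, 169), (-20.0, 172), (-22.0, 168), (-24.0, 150)]
side -26 -16 [(20.0, 165), (18.0, 165), (16.0, 166), (14.0, 168), (12.0, 164), (10.0, 149), (8.0, 125), (6.0, 99), (4.0, 76), (2.0, 59), (0.0, 63), (-2.0, 88), (-4.0, 125), (-6.0, 154), (-8.0, 166), (-10.0, 170), (-12.0, 168), (-14.0, 165), (-16.0, 166), (-18.0, 168), (-20.0, 171), (-22.0, 168), (-24.0, 143)]
side 16 22 [(20.0, 132), (18.0, 127), (16.0, 127), (14.0, 130), (12.
[... 1410 characters left out ...]
-14.0, 156), (-16.0, 157), (-18.0, 157), (-20.0, 154), (-22.0, 144), (-24.0, 122)]
top 16 22 [(20.0, 143), (18.0, 145), (16.0, 146), (14.0, 142), (12.0, 128), (10.0, 105), (8.0, 84), (6.0, 73), (4.0, 71), (2.0, 78), (0.0, 93), (-2.0, 115), (-4.0, 130), (-6.0, 136), (-8.0, 140), (-10.0, 142), (-12.0, 143), (-14.0, 143), (-16.0, 141), (-18.0, 141), (-20.0, 140), (-22.0, 133), (-24.0, 113)]
top 22 26 [(20.0, 157), (18.0, 158), (16.0, 158), (14.0, 154), (12.0, 142), (10.0, 124), (8.0, 104), (6.0, 94), (4.0, 90), (2.0, 95), (0.0, 111), (-2.0, 130), (-4.0, 146), (-6.0, 154), (-8.0, 156), (-10.0, 155), (-12.0, 156), (-14.0, 156), (-16.0, 157), (-18.0, 157), (-20.0, 153), (-22.0, 142), (-24.0, 119)]
```

View pics/rect.png

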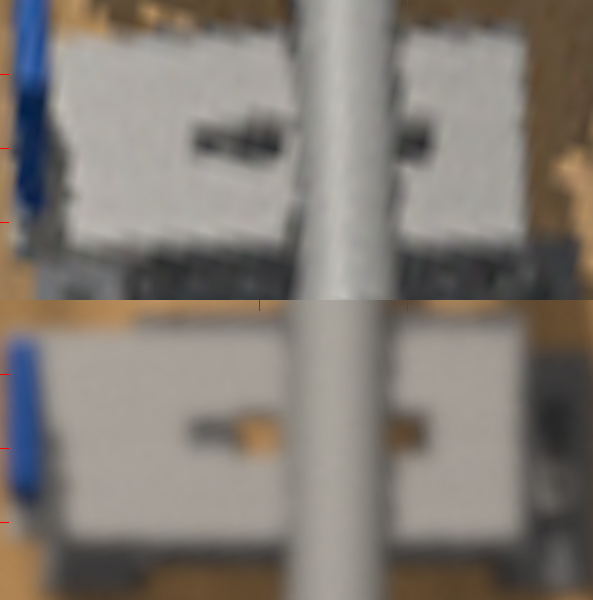

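Holes at s≈+2.2 (side) and +4.5 (top), in mm, with the TCP at 3.5, so I'm close along the tube. I'll feel the tube's sides to centre across x.

>>> move_arm:
  deltas: [-0.001,0,0,0,0,0,0,-0.001,0,0,0,0,0,0]

```text
t: 11.3
tool_pos: [0.5458, 0.1636, 0.1422]
orientation: [-0.24, -3.132, 0.0]
force: [-0.4, -1.1, -1.5]
opening: 0.0096
gripper_force: 39.9
```

>>> move_arm:
  deltas: [-0.001,0,0,0,0,0,0,-0.001,0,0,0,0,0,0]

```text
t: 11.55
tool_pos: [0.547, 0.1635, 0.1426]
orientation: [-0.24, -3.132, 0.0]
force: [0.4, -0.5, -2.2]
opening: 0.0098
gripper_force: 39.9
```

>>> move_arm:
  deltas: [-0.001,0,0,0,0,0,0,-0.001,0,0,0,0,0,0]

```text
t: 11.8
tool_pos: [0.548, 0.1633, 0.1426]
orientation: [0.24, 3.132, -0.0]
force: [-0.2, 0.7, -1.8]
opening: 0.0099
gripper_force: 39.9
```

>>> move_arm:
  deltas: [-0.001,0,0,0,0,0,0,-0.001,0,0,0,0,0,0]

```text
t: 12.05
tool_pos: [0.549, 0.1632, 0.1426]
orientation: [0.24, 3.132, -0.0]
force: [-1.1, -0.0, -1.1]
opening: 0.0098
gripper_force: 39.9
```

>>> move_arm:
  deltas: [-0.001,0,0,0,0,0,0,-0.001,0,0,0,0,0,0]

```text
t: 12.3
tool_pos: [0.5499, 0.163, 0.1426]
orientation: [-0.24, -3.132, 0.0]
force: [0.5, 0.2, -1.7]
opening: 0.0097
gripper_force: 39.9
```

>>> move_arm:
  deltas: [-0.001,0,0,0,0,0,0,-0.001,0,0,0,0,0,0]

```text
t: 12.55
tool_pos: [0.5508, 0.1629, 0.1425]
orientation: [-0.24, -3.132, 0.0]
force: [-0.3, 0.5, -1.5]
opening: 0.0096
gripper_force: 39.9
```

Run:
```python
from h import *
np.set_printoptions(precision=4,suppress=True)
s=robot.read_state();print(s["t"],s["tool_pos"],s["force"],s["wrist_torque"])
d=np.array([.153,.988]);n=np.array([.988,-.153]);o=np.array([.5457,.16])
im,dd=robot.read_camera("side");P=cloud("side",dd);H=cv2.cvtColor(im,cv2.COLOR_RGB2HSV)
q=P[...,:2]-o;a=q@n;b=q@d;z=P[...,2]
O=(H[...,0]<12)&(H[...,1]>170)&(z>.08)&(abs(a)<.04)&(abs(b)<.04)
print("orange a,b",O.sum(),np.percentile(a[O],[2,50,98]),np.percentile(b[O],[2,50,98]))
# legs: points in front, between z .065 and .125, s in -.01...015
L=(z>.062)&(z<.135)&(abs(a)<.045)&(b>-.012)&(b<.02)&~O
for lo in np.arange(.062,.135,.008):
    m=L&(z>=lo)&(z<lo+.008)
    for sg in(-1,1):
        k=m&(a*sg>.0145)
        if k.sum(): print(round(lo,3),sg,k.sum(),np.round([a[k].min(),a[k].max(),np.median(b[k])],4))
t=(z>.083)&(z<.1)&(b<-.03)&(b>-.08)&(abs(a)<.03);print("tube a",np.percentile(a[t],[1,50,99]),z[t].max())
```

```text
12.55 [0.5508 0.1629 0.1425] [-0.2686  0.5394 -1.5414] [ 0.0904  0.1549 -0.0102]
orange a,b 53 [-0.0113  0.0018  0.0178] [-0.0304 -0.0028  0.0028]
0.062 -1 9 [-0.0336 -0.0163 -0.005 ]
0.062 1 12 [ 0.0197  0.041  -0.0059]
0.07 -1 6 [-0.0211 -0.016  -0.0072]
0.07 1 8 [ 0.0201  0.026  -0.0071]
0.078 -1 7 [-0.0204 -0.0152 -0.0066]
0.078 1 9 [ 0.019   0.0268 -0.0057]
0.086 -1 10 [-0.02   -0.0147 -0.0051]
0.086 1 11 [ 0.0194  0.0272 -0.0048]
0.094 -1 2 [-0.0185 -0.0165 -0.0066]
0.094 1 7 [ 0.02    0.0282 -0.004 ]
0.102 -1 9 [-0.0208 -0.0154 -0.005 ]
0.102 1 11 [ 0.02    0.0286 -0.004 ]
0.11 -1 6 [-0.0199 -0.0166 -0.0041]
0.11 1 8 [ 0.0209  0.0287 -0.0038]
0.118 -1 6 [-0.0189 -0.0149 -0.0022]
0.118 1 11 [ 0.017   0.0266 -0.0032]
0.126 -1 1 [-0.0158 -0.0158 -0.0037]
0.126 1 12 [ 0.0146  0.0226 -0.0038]
tube a [-0.0107  0.0014  0.0136] 0.09307653024969051
```

The legs show a slight roll and tilt in the pads: the tips lag by about 3 mm in x, and in y they sit at s≈-2 against the holes at +2.2 (same camera). The tube holds the tips, so I'll move back in -x to undo the roll and go +4 mm along y, then check.

```bash
cat > legs.py <<'E'
from h import *
np.set_printoptions(precision=4,suppress=True)
d=np.array([.153,.988]);n=np.array([.988,-.153]);o=np.array([.5457,.16])
def legs(im,dd,z0,z1):
    P=cloud("side",dd);H=cv2.cvtColor(im,cv2.COLOR_RGB2HSV)
    q=P[...,:2]-o;a=q@n;b=q@d;z=P[...,2]
    for sg in(-1,1):
        k=(z>z0)&(z<z1)&(a*sg>.0085 if z0>.095 else a*sg>.0145)&(abs(a)<.034)&(b>-.012)&(b<.02)&(H[...,1]<90)
        outer=[];zz=[];bb=[];inn=[]
        for lo in np.arange(z0,z1,.006):
            m=k&(z>=lo)&(z<lo+.006)
            if m.sum()>2: outer.append((a[m]*sg).max()*sg);inn.append((a[m]*sg).min()*sg);zz.append(lo+.003);bb.append(np.median(b[m]))
        zz=np.array(zz);pa=np.polyfit(zz,outer,1);pb=np.polyfit(zz,bb,1)
        print(sg,"outer a at zlo,zhi",np.polyval(pa,[z0,z1]),"inner",np.median(inn),"front b",np.polyval(pb,[z0,z1]),len(zz))
if __name__=="__main__":
    s=robot.read_state();print(s["t"],s["tool_pos"],s["force"],"TCP a,b",(s["tool_pos"][:2]-o)@n,(s["tool_pos"][:2]-o)@d)
    im,dd=robot.read_camera("side");z=s["tool_pos"][2];legs(im,dd,max(z-.078,.066),z-.025)
E
python3 - <<'E'
from legs import *
D=np.load("side3.npz");print("before contact; TCP a,b",(np.array([.5451,.1622])-o)@n,(np.array([.5451,.1622])-o)@d)
legs(D["im"],D["d"],.155,.21)
E
python3 legs.py
```

```text
before contact; TCP a,b -0.0009293999999999359 0.0020818000000000173
-1 outer a at zlo,zhi [-0.0243 -0.0249] inner -0.01653046775501083 front b [-0.0091 -0.0053] 9
1 outer a at zlo,zhi [0.0232 0.0231] inner 0.014998118222924794 front b [-0.0088 -0.0052] 9
12.6 [0.5508 0.1629 0.1425] [-0.8724  0.2339 -2.4395] TCP a,b 0.004628426575671286 0.0036092173833458144
-1 outer a at zlo,zhi [-0.0211 -0.0196] inner -0.015259159376993264 front b [-0.0063 -0.0034] 9
1 outer a at zlo,zhi [0.0272 0.0274] inner 0.01999089266026589 front b [-0.0078 -0.0038] 9
```

>>> move_arm:
  deltas: [0.002,0,0,0,0,0,0,0.004,0,0,0,0,0,0,0.006,0,0,0,0,0,0,0.006,0,0,0,0,0,0]

```text
t: 13.15
tool_pos: [0.545, 0.1638, 0.1427]
orientation: [0.24, 3.132, 0.0]
force: [-0.4, 0.3, -1.3]
opening: 0.0095
gripper_force: 39.9
```

>>> move_arm:
  deltas: [-0.001,0.002,0,0,0,0,0,-0.0015,0.004,0,0,0,0,0,-0.0015,0.004,0,0,0,0,0]

```text
t: 13.52
tool_pos: [0.5472, 0.1677, 0.1426]
orientation: [-0.24, -3.132, 0.0]
force: [0.4, -0.1, -1.4]
opening: 0.0096
gripper_force: 39.9
```

```bash
python3 legs.py
```

```text
13.525 [0.5472 0.1677 0.1426] [ 0.3837 -0.1154 -1.351 ] TCP a,b 0.0002799592587303134 0.0078110345022688165
-1 outer a at zlo,zhi [-0.0229 -0.0237] inner -0.015952615082324168 front b [-0.0036  0.001 ] 9
1 outer a at zlo,zhi [0.025  0.0224] inner 0.01687919150265209 front b [-0.0039  0.0015] 9
```

The legs have tilted about 0.06 rad in y since the grasp, with the tips towards -y. I'll turn the tool to bring them upright, keeping the tips on the holes.

>>> move_arm:
  deltas: [0,-0.002,-0.002,-0.03,0,0,0,0,-0.004,-0.002,-0.06,0,0,0,0,-0.004,-0.002,-0.06,0,0,0,0,-0.004,-0.002,-0.06,0,0,0]

```text
t: 14.08
tool_pos: [0.5465, 0.1632, 0.1447]
orientation: [0.241, 3.126, 0.094]
force: [0.2, -0.1, -1.2]
opening: 0.0098
gripper_force: 39.9
```

```bash
python3 legs.py
```

```text
14.075 [0.5465 0.1632 0.1447] [ 0.1702 -0.0928 -1.207 ] TCP a,b 0.00031831410350119615 0.00325261951545051
-1 outer a at zlo,zhi [-0.0227 -0.0236] inner -0.015483639706786578 front b [-0.0027 -0.0028] 9
1 outer a at zlo,zhi [0.0241 0.024 ] inner 0.016511705128826507 front b [-0.0032 -0.0024] 9
```

>>> move_arm:
  deltas: [0,-0.0001,0.0015,0,0,0,0,0,-0.0002,0.003,0,0,0,0,0,-0.0002,0.003,0,0,0,0]

```text
t: 14.5
tool_pos: [0.5464, 0.1637, 0.1415]
orientation: [0.239, 3.127, 0.094]
force: [0.7, 0.7, -0.5]
opening: 0.0096
gripper_force: 39.9
```

>>> move_arm:
  deltas: [0,-0.0001,0.0015,0,0,0,0,0,-0.0001,0.002,0,0,0,0,0,-0.0001,0.002,0,0,0,0]

```text
t: 14.88
tool_pos: [0.5472, 0.1639, 0.1408]
orientation: [0.239, 3.125, 0.095]
force: [-0.4, 0.9, 5.5]
opening: 0.0098
gripper_force: 40.1
```

>>> move_arm:
  deltas: [0,-0.0001,0.001,0,0,0,0,0,-0.0001,0.0015,0,0,0,0,0,-0.0001,0.0015,0,0,0,0]

```text
t: 15.25
tool_pos: [0.5462, 0.1635, 0.1376]
orientation: [0.239, 3.127, 0.094]
force: [0.6, -0.3, -0.5]
opening: 0.01
gripper_force: 39.8
```

The force fell off and it dropped, so the tips have entered the holes. Going on down gently.

>>> move_arm:
  deltas: [0,-0.0001,0.002,0,0,0,0,0,-0.0002,0.004,0,0,0,0,0,-0.0003,0.005,0,0,0,0]

```text
t: 15.62
tool_pos: [0.5463, 0.1635, 0.1327]
orientation: [0.239, 3.127, 0.094]
force: [-0.4, 0.4, -0.7]
opening: 0.0098
gripper_force: 39.8
```

>>> move_arm:
  deltas: [0,-0.0001,0.002,0,0,0,0,0,-0.0002,0.004,0,0,0,0,0,-0.0003,0.005,0,0,0,0]

```text
t: 16.0
tool_pos: [0.5464, 0.1635, 0.1279]
orientation: [0.239, 3.127, 0.094]
force: [0.1, 0.4, -1.4]
opening: 0.01
gripper_force: 39.8
```

>>> move_arm:
  deltas: [0,-0.0001,0.002,0,0,0,0,0,-0.0002,0.004,0,0,0,0,0,-0.0003,0.005,0,0,0,0]

```text
t: 16.38
tool_pos: [0.5469, 0.1637, 0.1239]
orientation: [0.239, 3.125, 0.095]
force: [-2.6, 0.5, 8.6]
opening: 0.0099
gripper_force: 40.0
```

>>> move_arm:
  deltas: [0,-0.0001,0.002,0,0,0,0,0,-0.0002,0.003,0,0,0,0,0,-0.0002,0.003,0,0,0,0]
  squeeze: 50

```text
t: 16.75
tool_pos: [0.5483, 0.1638, 0.1223]
orientation: [0.239, 3.122, 0.095]
force: [1.1, 0.3, 8.9]
opening: 0.0097
gripper_force: 50.1
```

>>> move_arm:
  deltas: [0,-0.0001,0.002,0,0,0,0,0,-0.0002,0.003,0,0,0,0,0,-0.0002,0.003,0,0,0,0]

```text
t: 17.12
tool_pos: [0.5486, 0.1639, 0.1199]
orientation: [0.239, 3.121, 0.096]
force: [0.5, 0.8, 13.0]
opening: 0.0098
gripper_force: 50.2
```

>>> move_arm:
  deltas: [0,-0.0001,0.002,0,0,0,0,0,-0.0002,0.003,0,0,0,0,0,-0.0002,0.003,0,0,0,0]

```text
t: 17.5
tool_pos: [0.5487, 0.1639, 0.1169]
orientation: [0.239, 3.121, 0.096]
force: [1.0, 0.2, 11.8]
opening: 0.0091
gripper_force: 50.2
```

>>> move_arm:
  deltas: [0,-0.0001,0.002,0,0,0,0,0,-0.0002,0.003,0,0,0,0,0,-0.0002,0.003,0,0,0,0]

```text
t: 17.88
tool_pos: [0.5481, 0.1639, 0.1134]
orientation: [0.239, 3.123, 0.096]
force: [0.2, 0.3, 10.3]
opening: 0.0098
gripper_force: 50.1
```

>>> move_arm:
  deltas: [0,-0.0001,0.002,0,0,0,0,0,-0.0002,0.003,0,0,0,0,0,-0.0002,0.003,0,0,0,0]

```text
t: 18.25
tool_pos: [0.5486, 0.164, 0.1111]
orientation: [0.239, 3.122, 0.096]
force: [-1.7, -0.3, 13.9]
opening: 0.0096
gripper_force: 50.3
```

>>> move_arm:
  deltas: [0,-0.0001,0.001,0,0,0,0,0,-0.0001,0.002,0,0,0,0,0,-0.0001,0.002,0,0,0,0]

```text
t: 18.62
tool_pos: [0.5487, 0.164, 0.1091]
orientation: [0.239, 3.121, 0.096]
force: [-0.4, 0.8, 13.1]
opening: 0.0095
gripper_force: 50.3
```

>>> move_arm:
  deltas: [0,-0.0001,0.001,0,0,0,0,0,-0.0001,0.0015,0,0,0,0,0,-0.0001,0.0015,0,0,0,0]

```text
t: 19.0
tool_pos: [0.5489, 0.1641, 0.108]
orientation: [0.239, 3.121, 0.096]
force: [-0.7, 0.6, 15.5]
opening: 0.0093
gripper_force: 50.3
```

>>> move_arm:
  deltas: [0,-0.0001,0.001,0,0,0,0,0,-0.0001,0.0015,0,0,0,0,0,-0.0001,0.0015,0,0,0,0]

```text
t: 19.38
tool_pos: [0.5492, 0.1641, 0.1069]
orientation: [0.238, 3.12, 0.097]
force: [-1.1, 0.9, 16.4]
opening: 0.0094
gripper_force: 50.4
```

>>> move_arm:
  deltas: [0,-0.0001,0.001,0,0,0,0,0,-0.0001,0.0015,0,0,0,0,0,-0.0001,0.0015,0,0,0,0]

```text
t: 19.75
tool_pos: [0.5496, 0.1641, 0.1063]
orientation: [0.238, 3.119, 0.097]
force: [-2.2, -0.5, 23.8]
opening: 0.0096
gripper_force: 50.5
```

Force rises at z=0.1063, as predicted for the crown bearing on the tube. One more slight press, then I relax and check.

>>> move_arm:
  deltas: [0.001,0,0.0005,0,0,0,0,0.002,0,0.0008,0,0,0,0,0.002,0,0.0008,0,0,0,0]

```text
t: 20.12
tool_pos: [0.5493, 0.1642, 0.1063]
orientation: [0.238, 3.116, 0.097]
force: [2.1, -1.5, 20.9]
opening: 0.0095
gripper_force: 50.5
```

Run:
```python
from legs import *
s=robot.read_state();print(s["t"],s["tool_pos"],s["force"])
im,dd=robot.read_camera("side");P=cloud("side",dd);H=cv2.cvtColor(im,cv2.COLOR_RGB2HSV);q=P[...,:2]-o;a=q@n;b=q@d;z=P[...,2]
O=(H[...,0]<12)&(H[...,1]>170)&(abs(a)<.04)&(abs(b)<.04)&(z>.09);print("orange z",O.sum(),np.percentile(z[O],[2,98]),"a",np.percentile(a[O],[2,98]),np.median(b[O]))
B=(abs(H[...,0].astype(int)-112)<12)&(H[...,1]>110)&(a<-.04)&(a>-.11)&(abs(b)<.045);print("blue",B.sum(),np.percentile(a[B],[5,50,95]),np.percentile(b[B],[2,50,98]),np.percentile(z[B],[2,98]))
# top camera
im,dd=robot.read_camera("top");P=cloud("top",dd);H=cv2.cvtColor(im,cv2.COLOR_RGB2HSV);q=P[...,:2]-o;a=q@n;b=q@d;z=P[...,2]
B=(abs(H[...,0].astype(int)-112)<12)&(H[...,1]>110)&(a<-.04)&(a>-.11)&(abs(b)<.045);print("blue top",B.sum(),np.percentile(a[B],[5,50,95]) if B.sum() else 0,np.percentile(b[B],[2,50,98]) if B.sum() else 0)
```

```text
20.125 [0.5493 0.1642 0.1063] [ 2.1171 -1.4518 20.8755]
orange z 39 [0.101  0.1754] a [-0.0154  0.013 ] -0.0026564982226022177
blue 53 [-0.0855 -0.0823 -0.0791] [-0.0199 -0.0146  0.0185] [0.0633 0.093 ]
blue top 30 [-0.0854 -0.0829 -0.0803] [-0.0027  0.008   0.0197]
```

>>> move_arm:
  deltas: [-0.001,0,-0.002,0,0,0,0,-0.001,0.0002,-0.004,0,0,0,0,-0.001,0.0002,-0.004,0,0,0,0]

```text
t: 20.6
tool_pos: [0.5476, 0.1637, 0.1065]
orientation: [0.239, 3.122, 0.095]
force: [6.0, -0.5, 6.6]
opening: 0.009
gripper_force: 50.0
```

>>> move_arm:
  deltas: [-0.001,0,-0.001,0,0,0,0,-0.001,0.0001,-0.0015,0,0,0,0,-0.001,0.0001,-0.0015,0,0,0,0]

```text
t: 20.98
tool_pos: [0.5473, 0.1635, 0.1065]
orientation: [0.239, 3.125, 0.094]
force: [6.2, 1.1, 1.7]
opening: 0.0094
gripper_force: 49.9
```

>>> move_arm:
  deltas: [0,0,0,0,0,0,0.3,0,0,0,0,0,0,0.3,0,0,-0.001,0,0,0,0.3]

```text
t: 21.35
tool_pos: [0.5455, 0.1633, 0.1064]
orientation: [0.239, 3.129, 0.093]
force: [0.4, 0.1, -0.6]
opening: 0.0273
gripper_force: 0.0
```

>>> move_arm:
  deltas: [0,0.001,-0.02,0,0,0,0.3,0,0.004,-0.06,0,0,0,0.3,0,0.006,-0.1,0.06,0,0,0.3,0,0.006,-0.1,0.06,0,0,0.3]

```text
t: 21.85
tool_pos: [0.5492, 0.1646, 0.2137]
orientation: [0.238, 3.124, 0.003]
force: [-1.3, -0.4, 0.2]
opening: 0.0277
gripper_force: 0.0
```

Run:
```python
from legs import *
s=robot.read_state();print(s["t"],s["tool_pos"],s["orientation"],s["force"],s["q"])
im,dd=robot.read_camera("side");P=cloud("side",dd);H=cv2.cvtColor(im,cv2.COLOR_RGB2HSV);q=P[...,:2]-o;a=q@n;b=q@d;z=P[...,2]
O=(H[...,0]<14)&(H[...,1]>160)&(abs(a)<.03)&(abs(b)<.03)&(z>.09);print("orange z",O.sum(),np.percentile(z[O],[2,98]),"a",np.percentile(a[O],[2,98]),np.percentile(b[O],[2,50,98]))
np.savez("side5",im=im,d=dd)
cv2.imwrite("pics/s5.png",cv2.resize(im[90:210,190:340],(750,600),interpolation=3)[:,:,::-1])
```

```text
21.85 [0.5492 0.1646 0.2137] [0.2376 3.1239 0.003 ] [-1.2778 -0.4258  0.1996] [ 0.2021  0.0425  1.5509 -0.0005  1.5394 -1.2168]
orange z 116 [0.1026 0.1319] a [-0.0122  0.0144] [-0.0062 -0.0028  0.0039]
```

The U-bolt is home: grip top at 0.132, expected 0.131. Closing the fingers and moving outside the blue tab (at a=-83 mm, centred near s≈+2 mm, z 0.061–0.095).

>>> move_arm:
  deltas: [0.06,-0.002,0,0,0,0,0,0.121,-0.002,0,0,0,0,0,0.121,-0.002,0,0,0,0,0,0.121,-0.002,0.05,0,0,0,0,0.121,-0.002,0.1,0,0,0,0,0.121,-0.002,0.1,0,0,0,0]
  squeeze: 10

```text
t: 22.65
tool_pos: [0.4232, 0.1785, 0.1031]
orientation: [-0.24, -3.124, 0.005]
force: [0.0, -0.4, 0.2]
opening: 0.0005
gripper_force: 0.0
```

Run:
```python
from legs import *
s=robot.read_state();p=s["tool_pos"];print(s["t"],p,s["orientation"],s["force"],"a,b",(p[:2]-o)@n,(p[:2]-o)@d)
im,dd=robot.read_camera("side");P=cloud("side",dd);H=cv2.cvtColor(im,cv2.COLOR_RGB2HSV);q=P[...,:2]-o;a=q@n;b=q@d;z=P[...,2]
B=(abs(H[...,0].astype(int)-112)<12)&(H[...,1]>110)&(a<-.04)&(a>-.11)&(abs(b)<.045);print("blue",B.sum(),np.percentile(a[B],[5,50,95]),np.percentile(b[B],[2,50,98]),np.percentile(z[B],[2,98]))
```

```text
22.65 [0.4232 0.1785 0.1031] [-0.2399 -3.1239  0.0048] [ 0.0145 -0.42    0.1633] a,b -0.12389536679367856 -0.0004920743028838717
blue 62 [-0.0932 -0.0829 -0.0794] [-0.0288 -0.0141  0.0176] [0.0633 0.3077]
```

>>> move_arm:
  deltas: [0,0.003,0.015,0,0,0,0,0,0.003,0.026,0,0,0,0,0,0.003,0.026,0,0,0,0]

```text
t: 23.08
tool_pos: [0.4267, 0.1827, 0.0809]
orientation: [-0.24, -3.132, 0.001]
force: [0.9, -0.1, 0.4]
opening: 0.0004
gripper_force: 0.0
```

>>> move_arm:
  deltas: [-0.01,0,0,0,0,0,0,-0.018,0,0,0,0,0,0,-0.023,0,0,0,0,0,0,-0.023,0,0,0,0,0,0]

```text
t: 23.58
tool_pos: [0.4502, 0.1792, 0.0815]
orientation: [0.24, 3.132, -0.0]
force: [-0.1, 1.2, 0.4]
opening: 0.0003
gripper_force: 0.0
```

>>> move_arm:
  deltas: [-0.001,0,0,0,0,0,0,-0.003,0,0,0,0,0,0,-0.004,0,0,0,0,0,0]

```text
t: 23.95
tool_pos: [0.4538, 0.1787, 0.0815]
orientation: [0.24, 3.132, 0.0]
force: [0.3, 0.4, 0.3]
opening: 0.0005
gripper_force: 0.0
```

>>> move_arm:
  deltas: [-0.001,0,0,0,0,0,0,-0.002,0,0,0,0,0,0,-0.003,0,0,0,0,0,0]

```text
t: 24.32
tool_pos: [0.4567, 0.1782, 0.0814]
orientation: [0.24, 3.132, 0.0]
force: [-0.3, 0.6, 1.1]
opening: 0.0006
gripper_force: 0.0
```

>>> move_arm:
  deltas: [-0.001,0,0,0,0,0,0,-0.002,0,0,0,0,0,0,-0.003,0,0,0,0,0,0]

```text
t: 24.7
tool_pos: [0.4597, 0.1778, 0.0815]
orientation: [0.24, 3.132, -0.0]
force: [-0.2, -0.3, 0.5]
opening: 0.0009
gripper_force: 0.0
```

>>> move_arm:
  deltas: [-0.001,0,0,0,0,0,0,-0.002,0,0,0,0,0,0,-0.003,0,0,0,0,0,0]

```text
t: 25.08
tool_pos: [0.4627, 0.1773, 0.0814]
orientation: [-0.24, -3.132, 0.0]
force: [0.1, 0.5, 1.2]
opening: 0.0006
gripper_force: 0.0
```

>>> move_arm:
  deltas: [-0.001,0,0,0,0,0,0,-0.002,0,0,0,0,0,0,-0.003,0,0,0,0,0,0]

```text
t: 25.45
tool_pos: [0.4656, 0.1768, 0.0814]
orientation: [-0.24, -3.132, 0.0]
force: [-0.1, -0.2, 0.6]
opening: 0.0006
gripper_force: 0.0
```

No contact where I expected it; looking.

Run:
```python
from legs import *
s=robot.read_state();p=s["tool_pos"];print(s["t"],p,s["force"],"a,b",(p[:2]-o)@n,(p[:2]-o)@d)
for c in("side","top"):
    im,dd=robot.read_camera(c);P=cloud(c,dd);H=cv2.cvtColor(im,cv2.COLOR_RGB2HSV);q=P[...,:2]-o;a=q@n;b=q@d;z=P[...,2]
    B=(abs(H[...,0].astype(int)-112)<12)&(H[...,1]>110)&(a<-.04)&(a>-.11)&(abs(b)<.045)&(z<.11)
    if B.sum():print("blue",B.sum(),np.percentile(a[B],[5,50,95]),np.percentile(b[B],[2,50,98]),np.percentile(z[B],[2,98]))
    if c=="side":
        print("tcp px",proj(c,p));cv2.imwrite("pics/s6.png",cv2.resize(im[100:200,190:310],(720,600),interpolation=3)[:,:,::-1])
```

```text
25.45 [0.4656 0.1768 0.0814] [-0.0634 -0.1938  0.5666] a,b -0.08168610506742609 0.004383610497925072
blue 47 [-0.0853 -0.0826 -0.0793] [-0.019  -0.0151  0.0122] [0.0627 0.0922]
tcp px [235.2654 162.0947]
```

View pics/s6.png

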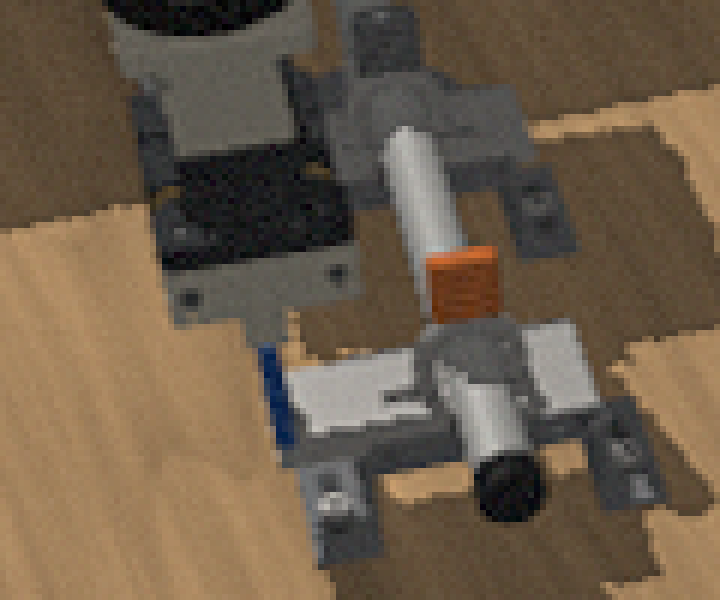

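The tab hasn't moved (near end still at crop (287,450)), and the finger shows at (265,325), just above and behind its top edge. I'll read the finger's true place from depth.

Run:
```python
from legs import *
im,dd=robot.read_camera("side");P=cloud("side",dd);q=P[...,:2]-o;a=q@n;b=q@d;z=P[...,2]
for v in range(148,178,2):
    print(v,[(u,*np.round([a[v,u]*1e3,b[v,u]*1e3,z[v,u]*1e3]).astype(int),*im[v,u]) for u in (230,232,234,235,236,238)])
D=np.load("side5.npz");P=cloud("side",D["d"]);q=P[...,:2]-o;a=q@n;b=q@d;z=P[...,2];print()
for v in range(150,178,2):
    print(v,[(u,*np.round([a[v,u]*1e3,b[v,u]*1e3,z[v,u]*1e3]).astype(int),*D["im"][v,u]) for u in (232,234,236,238)])
```

```text
148 [(230, np.int64(-90), np.int64(-79), np.int64(198), np.uint8(94), np.uint8(91), np.uint8(83)), (232, np.int64(-86), np.int64(-81), np.int64(199), np.uint8(96), np.uint8(91), np.uint8(84)), (234, np.int64(-81), np.int64(-82), np.int64(199), np.uint8(88), np.uint8(88), np.uint8(78)), (235, np.int64(-79), np.int64(-85), np.int64(200), np.uint8(96), np.uint8(92), np.uint8(86)), (236, np.int64(-77), np.int64(-81), np.int64(196), np.uint8(97), np.uint8(95), np.uint8(88)), (238, np.int64(-73), np.int64(-79), np.int64(194), np.uint8(92), np.uint8(89), np.uint8(81))]
150 [(230, np.int64(-91), np.int64(-81), np.int64(194), np.uint8(95), np.uint8(91), np.uint8(83)), (232, np.int64(-86), np.int64(-83), np.int64(194), np.uint8(96), np.uint8(92), np.uint8(85)), (234, np.int64(-82), np.int64(-82), np.int64(193), np.uint8(94), np.uint8(90), np.uint8(84)), (235, np.int64(-80), np.int64(-82), np.int64(192), np.uint8(100), np.uint8(96), np.uint8(89)), (236, np.int64(-78), np.int64(-82), np.int64(192), np.uint8(93), np.uint8(91), np.uint8(83)), (238, np.int64(-73), np.int64(-82), np.int64(191), np.u
[... 12002 characters left out ...]
t8(152), np.uint8(121), np.uint8(87)), (234, np.int64(-89), np.int64(49), np.int64(1), np.uint8(156), np.uint8(124), np.uint8(85)), (236, np.int64(-86), np.int64(-19), np.int64(62), np.uint8(110), np.uint8(111), np.uint8(117)), (238, np.int64(-81), np.int64(-18), np.int64(60), np.uint8(51), np.uint8(61), np.uint8(79))]
176 [(232, np.int64(-96), np.int64(42), np.int64(1), np.uint8(146), np.uint8(116), np.uint8(83)), (234, np.int64(-91), np.int64(43), np.int64(-1), np.uint8(155), np.uint8(125), np.uint8(85)), (236, np.int64(-85), np.int64(41), np.int64(-1), np.uint8(162), np.uint8(148), np.uint8(133)), (238, np.int64(-82), np.int64(-23), np.int64(58), np.uint8(82), np.uint8(82), np.uint8(79))]
```

The finger's visible bottom is at z≈0.113, above the tab top (0.095), though the TCP reads 0.081. The tips are passing over the tab. I'll check tips_ahead, back out, go lower and approach again.

```bash
python3 -c "
from plant import robot
s=robot.read_state();print(robot.tips_ahead,s['opening'],s['q'],s['tool_pos'])"
```

```text
0.011 0.0002695923544597012 [ 2.59998901e-01 -5.92701389e-02  1.89830236e+00 -6.87140523e-06
  1.30259663e+00 -1.15792691e+00] [0.46559397 0.17683541 0.08142963]
```

>>> move_arm:
  deltas: [0.02,0,0,0,0,0,0,0.036,0,0,0,0,0,0,0.036,0,0,0,0,0,0]

```text
t: 25.98
tool_pos: [0.4294, 0.1825, 0.0814]
orientation: [-0.239, -3.132, 0.0]
force: [0.2, 0.5, -1.1]
opening: 0.0001
gripper_force: 0.0
```

>>> move_arm:
  deltas: [0,-0.001,0.012,0,0,0,0,0,-0.002,0.024,0,0,0,0,0,-0.002,0.031,0,0,0,0,0,-0.002,0.031,0,0,0,0]

```text
t: 26.48
tool_pos: [0.4289, 0.18, 0.0492]
orientation: [-0.24, -3.13, 0.001]
force: [0.4, 0.4, -0.3]
opening: 0.0005
gripper_force: 0.0
```

Run:
```python
from legs import *
s=robot.read_state();p=s["tool_pos"];A,Bq=(p[:2]-o)@n,(p[:2]-o)@d;print(s["t"],p,s["force"],"a,b",A,Bq)
im,dd=robot.read_camera("side");P=cloud("side",dd);q=P[...,:2]-o;a=q@n;b=q@d;z=P[...,2]
F=(abs(a-A)<.006)&(b>Bq-.03)&(b<Bq+.02)&(z>.02)&(z<.14);print("finger",F.sum(),np.percentile(z[F],[1,5,95]) if F.sum() else "", np.median(b[F]),np.percentile(a[F],[1,99]))
```

```text
26.475 [0.4289 0.18   0.0492] [ 0.4354  0.3941 -0.2962] a,b -0.11842297241421441 0.0018888645845669893
finger 20 [0.0717 0.0765 0.0944] -0.013874930232996154 [-0.1241 -0.1133]
```

>>> move_arm:
  deltas: [-0.01,0,0,0,0,0,0,-0.018,0,0,0,0,0,0,-0.02,0,0,0,0,0,0]

```text
t: 26.9
tool_pos: [0.4505, 0.1772, 0.0508]
orientation: [0.24, 3.132, 0.0]
force: [0.3, 0.3, -0.2]
opening: 0.0004
gripper_force: 0.0
```

>>> move_arm:
  deltas: [-0.001,0,0,0,0,0,0,-0.002,0,0,0,0,0,0,-0.003,0,0,0,0,0,0]

```text
t: 27.28
tool_pos: [0.4516, 0.177, 0.0504]
orientation: [-0.239, -3.131, 0.0]
force: [-7.3, 0.9, 5.4]
opening: 0.0001
gripper_force: 3.5
```

>>> move_arm:
  deltas: [-0.001,0,0,0,0,0,0,-0.002,0,0,0,0,0,0,-0.003,0,0,0,0,0,0]

```text
t: 27.65
tool_pos: [0.4541, 0.1766, 0.0503]
orientation: [-0.239, -3.13, 0.0]
force: [-6.2, 0.2, 5.4]
opening: 0.0004
gripper_force: 3.5
```

In contact and sliding at about 7 N. Continuing.

>>> move_arm:
  deltas: [-0.001,0,0,0,0,0,0,-0.002,0,0,0,0,0,0,-0.003,0,0,0,0,0,0]

```text
t: 28.02
tool_pos: [0.457, 0.1762, 0.0503]
orientation: [-0.239, -3.13, 0.0]
force: [-6.6, -0.2, 5.4]
opening: 0.0003
gripper_force: 3.5
```

>>> move_arm:
  deltas: [-0.001,0,0,0,0,0,0,-0.002,0,0,0,0,0,0,-0.003,0,0,0,0,0,0]

```text
t: 28.4
tool_pos: [0.46, 0.1757, 0.0503]
orientation: [-0.239, -3.13, 0.0]
force: [-7.1, 0.5, 6.2]
opening: 0.0003
gripper_force: 3.5
```

>>> move_arm:
  deltas: [-0.001,0,0,0,0,0,0,-0.002,0,0,0,0,0,0,-0.002,0,0,0,0,0,0]

```text
t: 28.78
tool_pos: [0.4621, 0.1754, 0.0503]
orientation: [-0.239, -3.13, 0.0]
force: [-6.2, 0.1, 5.5]
opening: 0.0002
gripper_force: 3.2
```

>>> move_arm:
  deltas: [-0.0005,0,0,0,0,0,0,-0.001,0,0,0,0,0,0,-0.001,0,0,0,0,0,0]

```text
t: 29.15
tool_pos: [0.4625, 0.1753, 0.0504]
orientation: [-0.239, -3.129, 0.0]
force: [-10.2, -0.0, 7.4]
opening: 0.0004
gripper_force: 4.9
```

>>> move_arm:
  deltas: [-0.0005,0,0,0,0,0,0,-0.001,0,0,0,0,0,0,-0.001,0,0,0,0,0,0]

```text
t: 29.52
tool_pos: [0.4624, 0.1753, 0.0503]
orientation: [-0.238, -3.127, 0.0]
force: [-14.5, 1.6, 12.4]
opening: 0.0007
gripper_force: 7.6
```

Hard stop after about 11 mm of travel, with force rising to 14 N. Backing off and away, then checking.

>>> move_arm:
  deltas: [0.004,0,0,0,0,0,0,0.02,0,0,0,0,0,0,0.04,0,0,0,0,0,0,0.05,0,-0.04,0,0,0,0,0.05,0,-0.1,0,0,0,0,0.05,0,-0.15,0,0,0,0,0.05,0,-0.15,0,0,0,0]

```text
t: 30.4
tool_pos: [0.4189, 0.1834, 0.2057]
orientation: [0.239, 3.123, 0.005]
force: [0.5, 0.9, -0.6]
opening: 0.0002
gripper_force: 0.0
```

Run:
```python
from legs import *
s=robot.read_state();print(s["t"],s["tool_pos"],s["force"])
im,dd=robot.read_camera("side");P=cloud("side",dd);H=cv2.cvtColor(im,cv2.COLOR_RGB2HSV);q=P[...,:2]-o;a=q@n;b=q@d;z=P[...,2]
B=(abs(H[...,0].astype(int)-112)<12)&(H[...,1]>110)&(a<-.04)&(a>-.11)&(abs(b)<.045)&(z<.11);print("blue",B.sum(),np.percentile(a[B],[5,50,95]))
O=(H[...,0]<14)&(H[...,1]>160)&(abs(a)<.03)&(abs(b)<.03)&(z>.09);print("orange",O.sum(),np.percentile(z[O],[2,98]),"a",np.percentile(a[O],[2,98]),np.median(b[O]))
for l in("spare_grip","tub_mid","scoop_mid"):
    r=robot.recognise("side",l)[0];print(l,r["uv"],round(r["confidence"],2))
```

```text
30.4 [0.4189 0.1834 0.2057] [ 0.5038  0.8735 -0.551 ]
blue 56 [-0.0745 -0.0714 -0.0681]
orange 121 [0.102  0.1318] a [-0.0119  0.0149] -0.002873200764072548
spare_grip [336.7, 312.6] 0.89
tub_mid [349.0, 194.6] 0.77
scoop_mid [409.2, 287.3] 0.96
```

The tab moved from -82.6 to -71.4 mm, the full 11 mm. The U-bolt is still home and the other things haven't moved. Handing in.

```bash
python3 -c "
from plant import robot
print(robot.close_job())"
```

```text
the job is handed in; nothing more can be done
None
```

The orange U-bolt is pressed fully home on the tube, the lock slide is in its full 11 mm, the arm has backed clear, and the job was handed in at about 30 s of the 72 s allowed.

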